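Load the module tester and hold its spring lever in

TASK

Lower the green module with the silver heatsink into the tester's open drawer, flat with the heatsink up and not dropped, let go of it and slide the drawer fully shut. Then swing the spring-loaded lever on top of the tester forward with the fingers until it is wound right up to its stop, and finish while still holding it there: do not let go at the end. Leave the other things on the bench where they are.

Things in the scene. Friction and masses are not known exactly. Their poses are not given: they have to be found in the camera images.
- module: Loose electronics module, about 90 g: green circuit board 64 (x) x 48 (y) x 4 mm carrying in its middle a silver finned aluminium heatsink, a square block of 30 x 30 mm which stands from 4 to 28 mm above the underside; pick it by the heatsink. Origin at the centre of the underside, z up. It swaps places with the other module and the spool.
- drawer_floor (a point): Centre of the inner floor of the drawer (grey tray, blue front), moving with it, 12 mm above the bench. Inside 135 (x) x 140 (y) mm; walls 38 mm high, front wall 48 mm high and 10 mm thick. x points into the tester (closing), y to its left, z up. Only the front (-x) part of the floor is clear of the 75 mm high case: its depth, from the inside of the front wall, is the drawer joint's value.
- drawer_pull (a point): Middle of the outer face of the aluminium pull, a straight bar 70 mm long, 10 mm high, that stands 12 mm out of the blue drawer front, 46 mm above the bench; same axes as drawer_floor: push along +x to shut.
- drawer (a joint): Drawer opening in m: 0 = fully shut (hard end), 0.125 = fully open; starts 0.105 to 0.122. Stays where it is left; about 1.5 N of friction.
- tester: White fixed instrument case, 170 (x) x 320 (y) x 75 mm high, its front (-x) turned towards the robot with a small screen; drawer in its left half (+y), lever unit on the top of its right half. Origin at the centre of its underside, z up.
- lever_pivot (a point): On the lever's vertical turning axis, 124 mm above the bench (level with lever_roller). Its axes are those of the lever unit: at joint value 0 the arm points along -y, and it swings towards -x.
- lever_roller (a point): Centre of the orange upright roller at the lever's end, 22 mm in diameter and 40 mm tall (104 to 144 mm above the bench), 85 mm from the pivot axis, fixed on the arm. The arm below it is a level aluminium bar 18 mm wide, its top 112 mm above the bench, so 32 mm of roller stand free above it to be pinched or pushed from above.
- lever (a joint): Lever angle in rad: 0 = at rest, grows as it swings forward, towards the front of the tester (clockwise seen from above) about the pivot; 1.30 = hard against its stop (the red post). A spring always drives it back to 0: about 2 N at the roller at first, about 7.5 N at the stop.
- other_module: Bystander of the same shape and size as the module, but with a blue board and a black heatsink. Leave it.
- spool: Bystander: blue solder spool, 56 mm in diameter, 32 mm high. Origin at the centre of its underside.
- screwdriver: Bystander: screwdriver lying on the bench.
- tub: Bystander: clear open plastic tub, 110 x 80 x 40 mm high.
- multimeter: Bystander: red multimeter lying flat, 170 x 85 x 40 mm.
- pliers: Bystander: red-handled pliers lying on the bench, 150 mm long.
- flux: Bystander: amber bottle, 40 mm in diameter, 90 mm high.
Things that resemble listed ones, but are neither listed nor needed, are in the scene too. Leave any pink or yellow look-alike of the module alone.

How it is judged:
By the outcome, as a careful person would: the job done as asked, in the order asked, and still so for the second after the job is handed in, while the arm keeps its last pose, push and grip.
It also fails if it takes over 72 s, if anything falls off the work surface, if the arm or the gripper's body presses on something with over 40 N, if the wrist force passes 120 N, or if a joint passes its speed limit or range.

ROBOT

A 6-joint arm with a two-finger parallel gripper is mounted at the origin on the work surface. World frame = base frame: x ahead of the robot, y to its left, z up, the work surface at z = 0. Lengths are in m, angles in rad, forces in N, time in s.
With the tool pointing down it reaches from about 0.325 to 0.775 m from the base axis. Payload 9.3 kg.
Tool frame: the origin (TCP) lies midway between the tips of the shut fingers; the grasp point (between the pads) lies 19 mm behind it; z points along the fingers, y is the line along which they close (so a half turn about z gives the same grasp; the last joint's range is limited). The gripper opens to 85 mm and grips with 20 to 120 N. Pads are 22 mm wide; open, the fingers measure 114 mm over their backs; the gripper's body (76 mm by 85 mm) begins 54 mm behind the grasp point. The pads swing forward as they close: fully open they stand 13 mm farther back than shut.
Start: joints at [-1.254, 0.259, 0.021, 1.334, 0, 1.418], TCP at [0.249, -0.49, 0.206] pointing down, gripper open.
Joint ranges: [-3.04, 3.04], [-0.91, 1.82], [-1.04, 1.36], [-1.92, 1.95], [-1.52, 1.45], [-3.14, 3.14]. Speed limits (rad/s): [2.22, 2.22, 2.79, 3.14, 3.14, 3.14].

INTERFACE

Orientations are given as a 3x3 rotation matrix whose columns are the frame's x, y, z axes.
In Python, from cell import arm gives the robot as it stands.
- The arm moves only by the tool play_rows, never from a script. Its argument "commands" is a list of rows, each an object with "slide": the shift along the tool's x, y, z in cm, a list of three; "rotation": the turn, a rotation vector about the tool's x, y, z in rad, a list of three; "fingers": the closure, from 0 (fully open) to 1 (shut). A call has exactly 8 rows; each row is the pose to reach, as a shift and turn from the pose commanded when the call began, along the tool's axes at that moment; what a row does not reach only later rows make up. A row lasts 1/12 s, in which the tool goes at most 41.7 mm and 7.16 degrees, less where a joint would pass 70% of its speed; a pose out of reach is approached as far as the arm can. A call with a gripper value outside its range is refused whole. The fingers move at their own pace and stop on an object; the grip force is fixed at half the most. Time passes only in rows, so rows that repeat a pose let the fingers close, or fill a call up. It gives the time, the measured TCP pose, the force, the opening and the grip force at its end, in the units of the state.
- arm.get_obs(): the state, without advancing time (a new reading comes with each control period).
- arm.get_image(name): name is "scene" or "top" or "wrist"; returns (picture, depth): 400x640x3 uint8, red, green, blue; 400x640 float32, m along the optical axis (not along the pixel's ray), 0 where there is no reading.
- arm.camera_info(name): a dict with "intrinsics" (3x3 intrinsics, pixels), "xyz" and "rotation" of the camera in the world. Camera axes: x right, y up, looking along -z (the intrinsics and any distortion apply to the point x, -y, -z); pixel columns grow to the right and rows downward; lengths in m; the calibration is good to about 2 mm. A picture is of the moment at which its call begins: read the wrist's pose just before it. camera_info takes no time and is no camera call; for the wrist camera it gives the pose at the moment of the call.
- arm.job_done(): hands the job in; it is judged then, once.
Trained networks look in the newest picture that a camera, given by its name, has taken for a name from the list of things; names that differ only in an ending like _2 or _b are one class to them, and where a whole thing is asked for, a point or a joint stands for the part that bears it (a point fixed in the world has none). Each returns a list of dicts, best first, with "confidence" (0 to 1); they miss things now and then, are a little off and sometimes report something else, mostly with a low value. They report only what shows in the picture. A call takes as long as a camera call. They do not tell look-alikes from the thing itself.
- arm.spot_in(camera, name): "extent" ([left, top, right, bottom] in pixels, round what is visible of it).
- arm.mark_of(camera, name): "xy" ([column, row] in pixels: a listed point, or the origin of a listed thing).
The state is a dict: "t": time; "qpos": joint angles; "qd": joint speeds; "joint_efforts": joint torques, N m; "eef_pos": TCP position; "eef_rot": TCP orientation; "wrist_force": force on the tool from outside, world axes, zero at the start; "wrist_torque": the same for the moment, N m; "width": finger opening in m; "grip_force": force on a finger pad.
Only numpy, scipy, OpenCV 4.12 (cv2) and the standard library are available. Lean on these libraries where they do the work, as an engineer would, in place of code of your own. Each camera call takes 0.05 s, during which the arm holds its last target. There are 200 camera calls.

## Working session

There is one attempt and no reset: what is moved stays moved. The work goes in short steps, Python scripts to look and compute and a tool call to move; the robot and the scene stay as the last step left them, time stands still between calls to the robot, and variables do not carry over. Pictures are saved under pics/ and viewed, at most 10 in all, crops included, and the job is handed in when it is done.

Besides the shell and the picture viewer there is one more tool, called after "Emit:" as name(argument=value, ...) on one line, values as JSON. play_rows: Moves the arm, as the interface text tells. Its arguments: {"type":"object","properties":{"commands":{"type":"array","items":{"type":"object","properties":{"slide":{"type":"array","items":{"type":"number"}},"rotation":{"type":"array","items":{"type":"number"}},"fingers":{"type":"number"}}}}},"required":["commands"]}

```bash
ls; mkdir -p pics
cat > h.py <<'E'
import numpy as np, cv2
from cell import arm
def world(cam,u,v,z=None,depth=None,info=None):
    i=info or arm.camera_info(cam);K=np.array(i["intrinsics"]);R=np.array(i["rotation"]);p=np.array(i["xyz"])
    d=np.array([(u-K[0,2])/K[0,0],-(v-K[1,2])/K[1,1],-1.]);w=R@d
    s=depth if depth is not None else (z-p[2])/w[2]
    return p+s*w
def save(img,n): cv2.imwrite("pics/"+n,cv2.cvtColor(img,cv2.COLOR_RGB2BGR))
def totool(o,target):
    return 100*np.array(o["eef_rot"]).T@(np.array(target)-np.array(o["eef_pos"]))
E
python3 - <<'E'
from h import *
np.set_printoptions(precision=4,suppress=True)
o=arm.get_obs();print(o["t"],o["eef_pos"],o["eef_rot"],o["width"])
H=dict(module=0,drawer_floor=.012,drawer_pull=.046,lever_pivot=.124,lever_roller=.124,tester=0,other_module=0,spool=0)
for c in("top","scene"):
    im,d=arm.get_image(c);save(im,c+"0.png");np.save(c+"_d.npy",d);i=arm.camera_info(c);print(c,i)
    for n,z in H.items():
        for r in arm.mark_of(c,n)[:3]:
            print(c,n,round(r["confidence"],2),np.round(r["xy"]),world(c,*r["xy"],z=z,info=i))
print(arm.get_obs()["t"])
E
```

```text
pics
0.0 [ 0.2489 -0.4901  0.2051] [[ 0.8917  0.4527 -0.0004]
 [ 0.4527 -0.8917  0.0013]
 [ 0.0002 -0.0013 -1.    ]] 0.0854827910903624
top {'intrinsics': array([[401.1203,   0.    , 316.3553],
       [  0.    , 401.1203, 201.298 ],
       [  0.    ,   0.    ,   1.    ]]), 'xyz': array([0.4148, 0.0066, 1.3854]), 'rotation': array([[ 0.0132,  0.9943, -0.1056],
       [-0.9998,  0.0146,  0.0118],
       [ 0.0133,  0.1054,  0.9943]])}
top module 0.83 [362. 241.] [ 0.4281 -0.1695  0.    ]
top module 0.62 [329. 231.] [ 0.4592 -0.0541  0.    ]
top module 0.55 [348. 205.] [ 0.552  -0.1199  0.    ]
top drawer_floor 0.77 [248. 215.] [0.511  0.2254 0.012 ]
top drawer_pull 0.75 [254. 241.] [0.4229 0.1958 0.046 ]
top drawer_pull 0.56 [361. 240.] [ 0.4303 -0.1593  0.046 ]
top lever_pivot 0.92 [277. 162.] [0.6746 0.1189 0.124 ]
top lever_roller 0.68 [303. 162.] [0.673  0.0366 0.124 ]
top other_module 0.75 [382. 194.] [ 0.5898 -0.2378  0.    ]
top spool 0.66 [401. 239.] [ 0.4364 -0.3039  0.    ]
top spool 0.55 [183. 245.] [0.4063 0.4445 0.    ]
scene {'intrinsics': array([[393.6528,   0.    , 319.4
[... 242 characters left out ...]
5911]])}
scene module 0.74 [293. 242.] [ 0.5598 -0.1235 -0.    ]
scene module 0.66 [244. 206.] [ 0.2992 -0.1733  0.    ]
scene module 0.66 [443. 193.] [ 0.6309  0.4727 -0.    ]
scene drawer_floor 0.66 [399. 168.] [0.4296 0.4426 0.012 ]
scene drawer_floor 0.61 [368. 199.] [0.5203 0.2092 0.012 ]
scene lever_pivot 0.84 [376. 202.] [0.6603 0.1134 0.124 ]
scene lever_pivot 0.4 [180. 280.] [ 0.6428 -0.4831  0.124 ]
scene lever_roller 0.68 [363. 214.] [0.6866 0.0435 0.124 ]
scene tester 0.97 [382. 226.] [0.6541 0.1597 0.    ]
scene other_module 0.52 [265. 267.] [ 0.604  -0.2461 -0.    ]
scene spool 0.65 [179. 276.] [ 0.4993 -0.4674  0.    ]
scene spool 0.59 [226. 246.] [ 0.4575 -0.3069  0.    ]
0.9
```

```bash
python3 -c "
import cv2
a=cv2.imread('pics/top0.png')[90:300,150:450]
cv2.imwrite('pics/t1.png',cv2.resize(a,None,fx=2.66,fy=2.66,interpolation=cv2.INTER_CUBIC))"
```

```text
(no output)
```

View pics/t1.png

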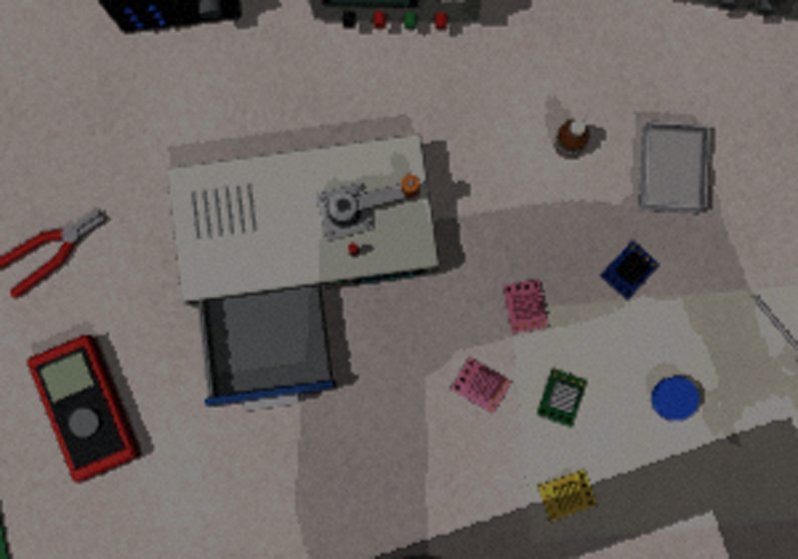

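View pics/scene0.png

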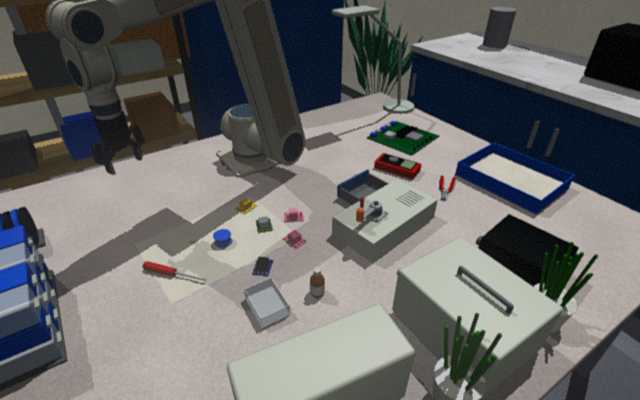

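The top crop shows the green module at full-image (362,240), the drawer open at (248,220) with its blue front toward the robot, and the roller at (304,159). The pivot is at (279,167) and the red post at (283,184). The pink and yellow modules are look-alikes.

Run:
```python
from h import *
np.set_printoptions(precision=4,suppress=True)
im=cv2.cvtColor(cv2.imread("pics/top0.png"),cv2.COLOR_BGR2RGB);d=np.load("top_d.npy");i=arm.camera_info("top")
f=lambda x,y:(150+x/2.66,90+y/2.66)
def W(x,y,z): return world("top",*f(x,y),z=z,info=i)
def D(x,y):
    u,v=f(x,y);return world("top",u,v,depth=d[int(round(v)),int(round(u))],info=i)
a,b=W(185,300,.075),W(437,268,.075);print("tester front",a,b,np.degrees(np.arctan2(*(a-b)[:2])))
a,b=W(168,168,.075),W(418,137,.075);print("tester back",a,b)
a,b=W(205,402,.048),W(335,385,.048);print("drawer front",a,b,np.degrees(np.arctan2(*(a-b)[:2])))
print("roller",D(411,184),W(411,184,.144),"pivot",D(343,205),W(343,205,.124),"post",D(353,249))
print("case",D(250,280),D(400,250),"floor",D(265,330),D(300,350))
hs=im.astype(int);m=((hs[...,1]>hs[...,0]+15)&(hs[...,1]>hs[...,2]+8)).astype(np.uint8)
m[:225]=0;m[260:]=0;m[:,:345]=0;m[:,380:]=0
m=cv2.morphologyEx(m,cv2.MORPH_CLOSE,np.ones((7,7)))
ys,xs=np.nonzero(m);P=np.array([world("top",x,y,z=.004,info=i)[:2] for x,y in zip(xs,ys)],np.float32)
r=cv2.minAreaRect(P*1000);print(len(xs),r, cv2.boxPoints(r))
```

```text
tester front [0.5444 0.3079 0.075 ] [ 0.5888 -0.0017  0.075 ] -8.15536614618693
tester back [0.7094 0.3354 0.075 ] [0.7541 0.0244 0.075 ]
drawer front [0.42   0.2844 0.048 ] [0.4432 0.1234 0.048 ] -8.221390979196327
roller [0.6797 0.0309 0.1424] [0.6793 0.0309 0.144 ] pivot [0.657  0.1125 0.1221] [0.6567 0.1123 0.124 ] post [0.6051 0.0999 0.1139]
case [0.5702 0.2287 0.0761] [0.6111 0.0446 0.0717] floor [0.5133 0.2181 0.0126] [0.4883 0.1728 0.0097]
165 ((432.9969177246094, -164.0428009033203), (46.6739616394043, 62.86208724975586), 71.5218276977539) [[ 395.7898 -176.2148]
 [ 455.411  -196.1385]
 [ 470.204  -151.8708]
 [ 410.5828 -131.9471]]
```

```bash
cat >> h.py <<'E'
from scipy.spatial.transform import Rotation as Ro
def go(target,yaw):
    "slide(cm)/rotvec for the TCP at target, pointing down, tool y at yaw deg"
    o=arm.get_obs();R0=np.array(o["eef_rot"]);c,s=np.cos(np.radians(yaw)),np.sin(np.radians(yaw))
    y=np.array([c,s,0]);z=np.array([0,0,-1.]);R=np.stack([np.cross(y,z),y,z],1)
    print("t",round(o["t"],2),"pos",np.round(o["eef_pos"],4),"slide",np.round(totool(o,target),2),"rot",np.round(Ro.from_matrix(R0.T@R).as_rotvec(),3),"F",np.round(o["wrist_force"],1),"w",round(o["width"],4))
E
python3 -c "
from h import *
go([.433,-.164,.2],71.5)"
```

```text
t 0.9 pos [ 0.249  -0.4904  0.2057] slide [ 31.18 -20.77   0.57] rot [ 0.     0.    -2.349] F [ 0.  -0.6 -0.3] w 0.0855
```

Emit:
play_rows(commands=[{"slide":[31,-20.8,0.5],"rotation":[0,0,-0.12],"fingers":0},{"slide":[31,-20.8,0.5],"rotation":[0,0,-0.24],"fingers":0},{"slide":[31,-20.8,0.5],"rotation":[0,0,-0.36],"fingers":0},{"slide":[31,-20.8,0.5],"rotation":[0,0,-0.48],"fingers":0},{"slide":[31,-20.8,0.5],"rotation":[0,0,-0.6],"fingers":0},{"slide":[31,-20.8,0.5],"rotation":[0,0,-0.72],"fingers":0},{"slide":[31,-20.8,0.5],"rotation":[0,0,-0.84],"fingers":0},{"slide":[31,-20.8,0.5],"rotation":[0,0,-0.96],"fingers":0}])

```text
t: 1.57
eef_pos: [0.4122, -0.1976, 0.2015]
eef_rot: [[0.135, 0.991, 0.001], [0.991, -0.135, -0.0], [-0.0, 0.001, -1.0]]
wrist_force: [0.1, -0.1, 0.4]
width: 0.0855
grip_force: 0.0
```

```bash
python3 -c "
from h import *
go([.433,-.164,.2],71.5)"
```

```text
t 1.57 pos [ 0.4122 -0.1976  0.2015] slide [3.61 1.6  0.15] rot [ 0.000e+00  1.000e-03 -1.383e+00] F [ 0.1 -0.1  0.4] w 0.0855
```

Emit:
play_rows(commands=[{"slide":[3.6,1.6,0],"rotation":[0,0,-0.12],"fingers":0},{"slide":[3.6,1.6,0],"rotation":[0,0,-0.24],"fingers":0},{"slide":[3.6,1.6,0],"rotation":[0,0,-0.36],"fingers":0},{"slide":[3.6,1.6,0],"rotation":[0,0,-0.48],"fingers":0},{"slide":[3.6,1.6,0],"rotation":[0,0,-0.6],"fingers":0},{"slide":[3.6,1.6,0],"rotation":[0,0,-0.72],"fingers":0},{"slide":[3.6,1.6,0],"rotation":[0,0,-0.84],"fingers":0},{"slide":[3.6,1.6,0],"rotation":[0,0,-0.96],"fingers":0}])

```text
t: 2.23
eef_pos: [0.4326, -0.1661, 0.2013]
eef_rot: [[-0.735, 0.678, 0.0], [0.678, 0.735, -0.0], [-0.0, 0.0, -1.0]]
wrist_force: [0.7, -0.8, -0.1]
width: 0.0854
grip_force: 0.0
```

Emit:
play_rows(commands=[{"slide":[0,0,0],"rotation":[0,0,-0.12],"fingers":0},{"slide":[0,0,0],"rotation":[0,0,-0.24],"fingers":0},{"slide":[0,0,0],"rotation":[0,0,-0.36],"fingers":0},{"slide":[0,0,0],"rotation":[0,0,-0.42],"fingers":0},{"slide":[0,0,0],"rotation":[0,0,-0.42],"fingers":0},{"slide":[0,0,0],"rotation":[0,0,-0.42],"fingers":0},{"slide":[0,0,0],"rotation":[0,0,-0.42],"fingers":0},{"slide":[0,0,0],"rotation":[0,0,-0.42],"fingers":0}])

```text
t: 2.9
eef_pos: [0.4326, -0.1662, 0.2012]
eef_rot: [[-0.945, 0.327, 0.0], [0.327, 0.945, -0.0], [-0.0, -0.0, -1.0]]
wrist_force: [0.0, 0.1, 0.2]
width: 0.0855
grip_force: 0.0
```

```bash
cat > seg.py <<'E'
from h import *
np.set_printoptions(precision=4,suppress=True)
i=arm.camera_info("wrist");im,d=arm.get_image("wrist");save(im,"w1.png")
h=cv2.cvtColor(im,cv2.COLOR_RGB2HSV)
m=((h[...,0]>40)&(h[...,0]<90)&(h[...,1]>90)&(h[...,2]>25)).astype(np.uint8)
m=cv2.morphologyEx(m,cv2.MORPH_OPEN,np.ones((3,3)))
n,l,st,c=cv2.connectedComponentsWithStats(m);k=1+np.argmax(st[1:,4]);print(st[k],c[k])
cs=np.argwhere(l==k)[:,::-1]
P=np.array([world("wrist",x,y,z=.004,info=i)[:2] for x,y in cs],np.float32)
r=cv2.minAreaRect(P*1000);print(r,cv2.boxPoints(r));print(i)
for q in arm.mark_of("wrist","module")[:3]: print(q,world("wrist",*q["xy"],z=0,info=i))
go([r[0][0]/1000,r[0][1]/1000,.2],71.5)
E
python3 seg.py
```

```text
[304 144  40  46 908] [323.7797 160.1432]
((431.38165283203125, -162.5181884765625), (46.91071701049805, 54.139442443847656), 70.99344635009766) [[ 398.1489 -175.8788]
 [ 449.3367 -193.5108]
 [ 464.6144 -149.1575]
 [ 413.4266 -131.5256]]
{'intrinsics': array([[310.44  ,   0.    , 320.7722],
       [  0.    , 310.44  , 197.3948],
       [  0.    ,   0.    ,   1.    ]]), 'xyz': array([ 0.3669, -0.1445,  0.369 ]), 'rotation': array([[ 0.3256, -0.9089, -0.2606],
       [ 0.9455,  0.3133,  0.0885],
       [ 0.0012, -0.2753,  0.9614]])}
{'xy': [409.7, 154.9], 'confidence': 0.9} [ 0.4517 -0.0613  0.    ]
{'xy': [388.5, 243.4], 'confidence': 0.82} [ 0.5539 -0.1159  0.    ]
{'xy': [325.3, 173.3], 'confidence': 0.74} [ 0.4401 -0.1634  0.    ]
t 3.0 pos [ 0.4326 -0.1661  0.2012] slide [0.23 0.3  0.12] rot [ 0.    0.   -0.01] F [-0.9 -0.3 -0.6] w 0.0853
```

View pics/w1.png

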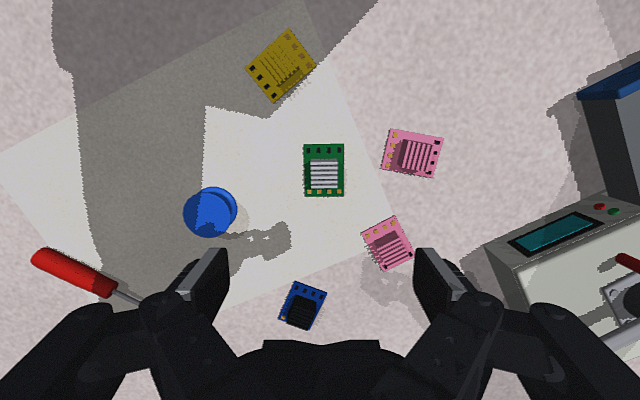

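The wrist view shows the board at columns 303–344, rows 143–197, centred at (323.7,170). That gives (0.435,-0.1635), which agrees with the top camera, and the yaw is about 71°. I'll descend now.

Emit:
play_rows(commands=[{"slide":[-0.14,0.3,3],"rotation":[0,0,0],"fingers":0},{"slide":[-0.14,0.3,7],"rotation":[0,0,0],"fingers":0},{"slide":[-0.14,0.3,11],"rotation":[0,0,0],"fingers":0},{"slide":[-0.14,0.3,14.5],"rotation":[0,0,0],"fingers":0},{"slide":[-0.14,0.3,17],"rotation":[0,0,0],"fingers":0},{"slide":[-0.14,0.3,18.5],"rotation":[0,0,0],"fingers":0},{"slide":[-0.14,0.3,19.5],"rotation":[0,0,0],"fingers":0},{"slide":[-0.14,0.3,19.5],"rotation":[0,0,0],"fingers":0}])

```text
t: 3.67
eef_pos: [0.4337, -0.1631, 0.0043]
eef_rot: [[-0.945, 0.326, -0.003], [0.326, 0.945, 0.002], [0.004, 0.001, -1.0]]
wrist_force: [-0.2, 0.1, -0.9]
width: 0.0853
grip_force: 0.0
```

Emit:
play_rows(commands=[{"slide":[0,0,0],"rotation":[0,0,0],"fingers":1},{"slide":[0,0,0],"rotation":[0,0,0],"fingers":1},{"slide":[0,0,0],"rotation":[0,0,0],"fingers":1},{"slide":[0,0,0],"rotation":[0,0,0],"fingers":1},{"slide":[0,0,0],"rotation":[0,0,0],"fingers":1},{"slide":[0,0,0],"rotation":[0,0,0],"fingers":1},{"slide":[0,0,0],"rotation":[0,0,0],"fingers":1},{"slide":[0,0,0],"rotation":[0,0,0],"fingers":1}])

```text
t: 4.33
eef_pos: [0.435, -0.1638, 0.0063]
eef_rot: [[-0.945, 0.326, 0.0], [0.326, 0.945, -0.0], [-0.0, -0.0, -1.0]]
wrist_force: [-0.6, 0.9, 0.9]
width: -0.0002
grip_force: 0.0
```

```bash
python3 -c "
from h import *
im,d=arm.get_image('wrist');save(im,'w2.png');print(arm.get_obs()['width'])"
```

```text
-0.00011035788653220339
```

View pics/w2.png

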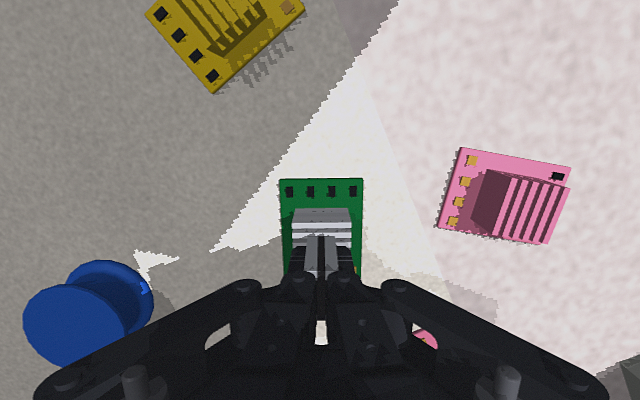

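The wrist view shows the fingers shut at (323,255), while the board (columns 279–363, top row 178) has not moved. So the fingers look to be above or beside the heatsink. I'll check this with depth.

Run:
```python
from h import *
np.set_printoptions(precision=3,suppress=True)
i=arm.camera_info("wrist");im,d=arm.get_image("wrist");print(i["xyz"])
for u in (298,310,318,328,335,350):
  print(u,[ (v,np.round(world("wrist",u,v,depth=d[v,u],info=i),3).tolist()) for v in range(200,290,8)])
a=im[170:330,240:400];save(cv2.resize(a,None,fx=3.6,fy=3.6,interpolation=cv2.INTER_CUBIC),"w3.png")
o=arm.get_obs();print(o["joint_efforts"],o["qpos"],o["wrist_force"],o["grip_force"])
```

```text
[ 0.369 -0.142  0.174]
298 [(200, [0.413, -0.171, 0.003]), (208, [0.417, -0.172, 0.003]), (216, [0.418, -0.172, 0.017]), (224, [0.419, -0.171, 0.027]), (232, [0.423, -0.173, 0.026]), (240, [0.428, -0.175, 0.024]), (248, [0.425, -0.172, 0.041]), (256, [0.426, -0.172, 0.048]), (264, [0.426, -0.171, 0.056]), (272, [0.42, -0.168, 0.075]), (280, [0.421, -0.168, 0.078]), (288, [0.422, -0.168, 0.082])]
310 [(200, [0.415, -0.164, 0.004]), (208, [0.419, -0.166, 0.004]), (216, [0.42, -0.165, 0.017]), (224, [0.421, -0.165, 0.027]), (232, [0.425, -0.167, 0.027]), (240, [0.423, -0.166, 0.041]), (248, [0.423, -0.166, 0.05]), (256, [0.424, -0.165, 0.057]), (264, [0.424, -0.165, 0.064]), (272, [0.424, -0.165, 0.068]), (280, [0.423, -0.164, 0.077]), (288, [0.423, -0.164, 0.082])]
318 [(200, [0.416, -0.16, 0.003]), (208, [0.421, -0.161, 0.004]), (216, [0.421, -0.161, 0.017]), (224, [0.422, -0.162, 0.027]), (232, [0.427, -0.163, 0.025]), (240, [0.424, -0.162, 0.041]), (248, [0.425, -0.162, 0.049]), (256, [0.425, -0.162, 0.057]), (264, [0.425, -0.162, 0.064]), (272, [0.425, -0.162, 0.069]), (280, [0.428
[... 597 characters left out ...]
, -0.156, 0.025]), (248, [0.427, -0.155, 0.049]), (256, [0.427, -0.156, 0.057]), (264, [0.427, -0.156, 0.063]), (272, [0.425, -0.156, 0.073]), (280, [0.426, -0.156, 0.077]), (288, [0.425, -0.156, 0.083])]
350 [(200, [0.422, -0.143, 0.004]), (208, [0.427, -0.144, 0.003]), (216, [0.432, -0.145, 0.003]), (224, [0.427, -0.146, 0.027]), (232, [0.431, -0.148, 0.028]), (240, [0.446, -0.15, 0.004]), (248, [0.451, -0.152, 0.004]), (256, [0.433, -0.15, 0.048]), (264, [0.433, -0.151, 0.056]), (272, [0.427, -0.151, 0.073]), (280, [0.427, -0.151, 0.078]), (288, [0.427, -0.152, 0.083])]
[  0.004 -48.385  26.352   0.003  -0.      0.   ] [-0.541  0.27  -0.521  0.78   0.    -0.209] [-0.038 -0.687 -0.266] 0.0
```

View pics/w3.png

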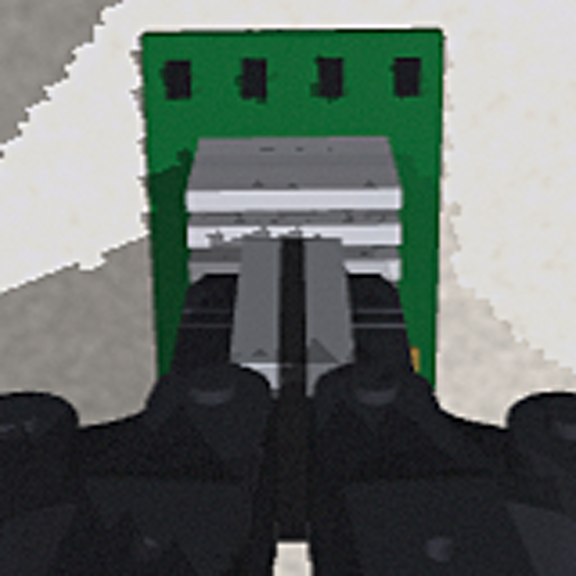

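The crop shows the shut pads ending about 30 mm behind the reported TCP, at z≈0.036, so they closed just above the heatsink. Nothing moved. I'll open, go 25 mm lower and grip again.

Emit:
play_rows(commands=[{"slide":[0,0,0],"rotation":[0,0,0],"fingers":0},{"slide":[0,0,0],"rotation":[0,0,0],"fingers":0},{"slide":[0,0,0],"rotation":[0,0,0],"fingers":0},{"slide":[0,0,0],"rotation":[0,0,0],"fingers":0},{"slide":[0,0,0],"rotation":[0,0,0],"fingers":0},{"slide":[0,0,0],"rotation":[0,0,0],"fingers":0},{"slide":[0,0,0.3],"rotation":[0,0,0],"fingers":0},{"slide":[0,0,0.6],"rotation":[0,0,0],"fingers":0}])

```text
t: 5.1
eef_pos: [0.435, -0.1638, 0.0001]
eef_rot: [[-0.945, 0.326, 0.0], [0.326, 0.945, -0.0], [-0.0, -0.0, -1.0]]
wrist_force: [-0.3, -0.1, -0.6]
width: 0.0853
grip_force: 0.0
```

Emit:
play_rows(commands=[{"slide":[0,0,0.3],"rotation":[0,0,0],"fingers":0},{"slide":[0,0,0.6],"rotation":[0,0,0],"fingers":0},{"slide":[0,0,0.9],"rotation":[0,0,0],"fingers":0},{"slide":[0,0,1.2],"rotation":[0,0,0],"fingers":0},{"slide":[0,0,1.5],"rotation":[0,0,0],"fingers":0},{"slide":[0,0,1.7],"rotation":[0,0,0],"fingers":0},{"slide":[0,0,1.9],"rotation":[0,0,0],"fingers":0},{"slide":[0,0,1.9],"rotation":[0,0,0],"fingers":0}])

```text
t: 5.77
eef_pos: [0.4347, -0.1636, -0.0192]
eef_rot: [[-0.945, 0.326, -0.0], [0.326, 0.945, 0.0], [0.001, 0.0, -1.0]]
wrist_force: [-0.4, 0.8, 0.1]
width: 0.0855
grip_force: 0.0
```

Emit:
play_rows(commands=[{"slide":[0,0,0],"rotation":[0,0,0],"fingers":1},{"slide":[0,0,0],"rotation":[0,0,0],"fingers":1},{"slide":[0,0,0],"rotation":[0,0,0],"fingers":1},{"slide":[0,0,0],"rotation":[0,0,0],"fingers":1},{"slide":[0,0,0],"rotation":[0,0,0],"fingers":1},{"slide":[0,0,0],"rotation":[0,0,0],"fingers":1},{"slide":[0,0,0],"rotation":[0,0,0],"fingers":1},{"slide":[0,0,0],"rotation":[0,0,0],"fingers":1}])

```text
t: 6.43
eef_pos: [0.4351, -0.1639, -0.0185]
eef_rot: [[-0.945, 0.326, 0.0], [0.326, 0.945, -0.0], [-0.001, -0.0, -1.0]]
wrist_force: [-0.9, 0.1, 6.5]
width: 0.0289
grip_force: 59.8
```

Gripped: width 28.9 mm at 60 N. I'll lift and carry it to above the drawer.

Emit:
play_rows(commands=[{"slide":[0,0,-1],"rotation":[0,0,0],"fingers":1},{"slide":[0,0,-3],"rotation":[0,0,0],"fingers":1},{"slide":[0,0,-6],"rotation":[0,0,0],"fingers":1},{"slide":[0,0,-10],"rotation":[0,0,0],"fingers":1},{"slide":[0,0,-13],"rotation":[0,0,0],"fingers":1},{"slide":[0.5,2.7,-15],"rotation":[0,0,-0.03],"fingers":1},{"slide":[1,5.4,-15],"rotation":[0,0,-0.07],"fingers":1},{"slide":[1.5,8,-15],"rotation":[0,0,-0.1],"fingers":1}])

```text
t: 7.1
eef_pos: [0.4474, -0.0828, 0.1325]
eef_rot: [[-0.973, 0.229, 0.003], [0.229, 0.973, -0.001], [-0.003, -0.0, -1.0]]
wrist_force: [0.8, -0.7, -1.5]
width: 0.0288
grip_force: 59.4
```

Emit:
play_rows(commands=[{"slide":[0.7,3.7,0],"rotation":[0,0,-0.05],"fingers":1},{"slide":[1.4,7.4,0],"rotation":[0,0,-0.1],"fingers":1},{"slide":[2.1,11.1,0],"rotation":[0,0,-0.15],"fingers":1},{"slide":[2.7,14.8,0],"rotation":[0,0,-0.2],"fingers":1},{"slide":[3.4,18.5,0],"rotation":[0,0,-0.25],"fingers":1},{"slide":[4,22,0],"rotation":[0,0,-0.3],"fingers":1},{"slide":[4.2,24,0],"rotation":[0,0,-0.34],"fingers":1},{"slide":[4.2,25,0],"rotation":[0,0,-0.37],"fingers":1}])

```text
t: 7.77
eef_pos: [0.4629, 0.1723, 0.1309]
eef_rot: [[-0.99, -0.143, -0.001], [-0.143, 0.99, 0.0], [0.0, 0.0, -1.0]]
wrist_force: [-0.2, -0.2, -1.1]
width: 0.0287
grip_force: 59.4
```

Run:
```python
from h import *
np.set_printoptions(precision=4,suppress=True)
go([.491,.2125,.13],98.2)
i=arm.camera_info("wrist");im,d=arm.get_image("wrist");save(im,"w4.png");np.save("w4_d.npy",d)
np.save("w4_i.npy",i,allow_pickle=True)
for n,z in (("drawer_floor",.012),("drawer_pull",.046)):
    for q in arm.mark_of("wrist",n)[:2]: print(n,q,world("wrist",*q["xy"],z=z,info=i))
```

```text
t 7.77 pos [0.4629 0.1723 0.1309] slide [-3.36  3.57  0.09] rot [ 0. -0.  0.] F [-0.2 -0.2 -1.1] w 0.0287
drawer_floor {'xy': [358.7, 236.0], 'confidence': 0.79} [0.5095 0.2166 0.012 ]
drawer_pull {'xy': [370.8, 152.6], 'confidence': 0.95} [0.4223 0.2067 0.046 ]
drawer_pull {'xy': [357.7, 233.3], 'confidence': 0.17} [0.4934 0.2087 0.046 ]
```

View pics/w4.png

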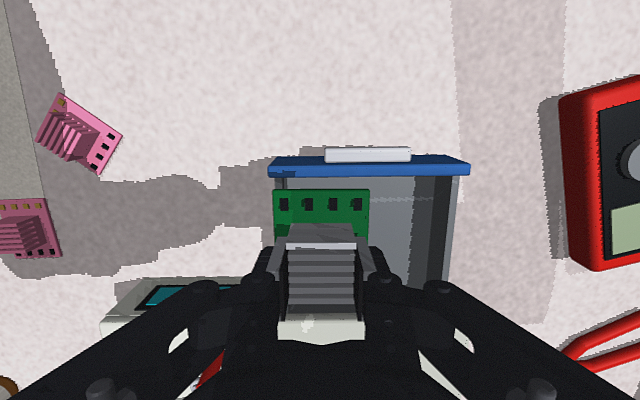

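The wrist view shows the module held level (board 273–369, rows 190–240). The blue drawer front spans columns 268–470 at row 167, and the pull is at (370,153). The floor centre (0.5095,0.2166) fits the top-camera measurement. I'll move over it and lower the module.

Emit:
play_rows(commands=[{"slide":[-1.8,1.9,0],"rotation":[0,0,0],"fingers":1},{"slide":[-3.5,3.7,0],"rotation":[0,0,0],"fingers":1},{"slide":[-3.5,3.7,0],"rotation":[0,0,0],"fingers":1},{"slide":[-3.5,3.7,2],"rotation":[0,0,0],"fingers":1},{"slide":[-3.5,3.7,4],"rotation":[0,0,0],"fingers":1},{"slide":[-3.5,3.7,6],"rotation":[0,0,0],"fingers":1},{"slide":[-3.5,3.7,8],"rotation":[0,0,0],"fingers":1},{"slide":[-3.5,3.7,9],"rotation":[0,0,0],"fingers":1}])

```text
t: 8.58
eef_pos: [0.4918, 0.2092, 0.0391]
eef_rot: [[-0.991, -0.135, -0.003], [-0.135, 0.991, -0.001], [0.003, -0.001, -1.0]]
wrist_force: [-0.3, -0.3, -1.7]
width: 0.0287
grip_force: 59.6
```

Emit:
play_rows(commands=[{"slide":[0,0,1],"rotation":[0,0,0],"fingers":1},{"slide":[0,0,2],"rotation":[0,0,0],"fingers":1},{"slide":[0,0,3],"rotation":[0,0,0],"fingers":1},{"slide":[0,0,3.5],"rotation":[0,0,0],"fingers":1},{"slide":[0,0,4],"rotation":[0,0,0],"fingers":1},{"slide":[0,0,4.3],"rotation":[0,0,0],"fingers":1},{"slide":[0,0,4.4],"rotation":[0,0,0],"fingers":1},{"slide":[0,0,4.4],"rotation":[0,0,0],"fingers":1}])

```text
t: 9.25
eef_pos: [0.4929, 0.2113, -0.0028]
eef_rot: [[-0.99, -0.138, 0.0], [-0.138, 0.99, -0.0], [-0.0, -0.0, -1.0]]
wrist_force: [-0.4, -0.1, -0.7]
width: 0.0289
grip_force: 59.6
```

Emit:
play_rows(commands=[{"slide":[0,0,0],"rotation":[0,0,0],"fingers":1},{"slide":[0,0,0],"rotation":[0,0,0],"fingers":1},{"slide":[0,0,0.1],"rotation":[0,0,0],"fingers":1},{"slide":[0,0,0.1],"rotation":[0,0,0],"fingers":1},{"slide":[0,0,0.1],"rotation":[0,0,0],"fingers":1},{"slide":[0,0,0.15],"rotation":[0,0,0],"fingers":1},{"slide":[0,0,0.15],"rotation":[0,0,0],"fingers":1},{"slide":[0,0,0.15],"rotation":[0,0,0],"fingers":1}])

```text
t: 9.92
eef_pos: [0.4929, 0.2112, -0.0043]
eef_rot: [[-0.99, -0.138, -0.0], [-0.138, 0.99, 0.0], [0.0, 0.0, -1.0]]
wrist_force: [-0.0, -1.5, 0.3]
width: 0.0286
grip_force: 59.6
```

Emit:
play_rows(commands=[{"slide":[0,0,0.05],"rotation":[0,0,0],"fingers":1},{"slide":[0,0,0.1],"rotation":[0,0,0],"fingers":1},{"slide":[0,0,0.15],"rotation":[0,0,0],"fingers":1},{"slide":[0,0,0.2],"rotation":[0,0,0],"fingers":1},{"slide":[0,0,0.25],"rotation":[0,0,0],"fingers":1},{"slide":[0,0,0.25],"rotation":[0,0,0],"fingers":1},{"slide":[0,0,0.25],"rotation":[0,0,0],"fingers":1},{"slide":[0,0,0.25],"rotation":[0,0,0],"fingers":1}])

```text
t: 10.58
eef_pos: [0.4932, 0.2113, -0.0064]
eef_rot: [[-0.99, -0.138, 0.001], [-0.138, 0.99, 0.0], [-0.001, 0.0, -1.0]]
wrist_force: [-0.8, -0.3, 4.8]
width: 0.0292
grip_force: 60.2
```

Contact at 4.8 N, so I'll release partly and retreat straight up.

Emit:
play_rows(commands=[{"slide":[0,0,0],"rotation":[0,0,0],"fingers":0.4},{"slide":[0,0,0],"rotation":[0,0,0],"fingers":0.4},{"slide":[0,0,0],"rotation":[0,0,0],"fingers":0.4},{"slide":[0,0,0],"rotation":[0,0,0],"fingers":0.4},{"slide":[0,0,-0.5],"rotation":[0,0,0],"fingers":0.4},{"slide":[0,0,-1.5],"rotation":[0,0,0],"fingers":0.4},{"slide":[0,0,-3],"rotation":[0,0,0],"fingers":0.4},{"slide":[0,0,-5],"rotation":[0,0,0],"fingers":0.4}])

```text
t: 11.25
eef_pos: [0.4923, 0.211, 0.0437]
eef_rot: [[-0.99, -0.138, -0.002], [-0.138, 0.99, -0.0], [0.002, -0.0, -1.0]]
wrist_force: [0.6, -0.3, -0.1]
width: 0.0515
grip_force: 0.0
```

Emit:
play_rows(commands=[{"slide":[1,0,-4],"rotation":[0,0,0],"fingers":1},{"slide":[3,0,-6],"rotation":[0,0,0],"fingers":1},{"slide":[6,0,-7],"rotation":[0,0,0],"fingers":1},{"slide":[9,0,-7],"rotation":[0,0,0],"fingers":1},{"slide":[11,0,-7],"rotation":[0,0,0],"fingers":1},{"slide":[12,0,-7],"rotation":[0,0,0],"fingers":1},{"slide":[12,0,-7],"rotation":[0,0,0],"fingers":1},{"slide":[12,0,-7],"rotation":[0,0,0],"fingers":1}])

```text
t: 11.92
eef_pos: [0.375, 0.1949, 0.114]
eef_rot: [[-0.99, -0.138, 0.002], [-0.138, 0.99, 0.001], [-0.002, 0.0, -1.0]]
wrist_force: [0.6, -0.0, -0.1]
width: 0.0
grip_force: 0.0
```

Run:
```python
from h import *
np.set_printoptions(precision=4,suppress=True)
go([.40,.203,.05],98.2)
i=arm.camera_info("wrist");im,d=arm.get_image("wrist");save(im,"w5.png");print(i["xyz"])
for n,z in (("drawer_floor",.012),("drawer_pull",.046),("module",.012)):
    for q in arm.mark_of("wrist",n)[:2]: print(n,q,world("wrist",*q["xy"],z=z,info=i))
im2,d2=arm.get_image("top");np.save("top2_d.npy",d2);save(im2,"top2.png")
j=arm.camera_info("top")
for n,z in (("drawer_floor",.012),("drawer_pull",.046),("module",.012)):
    for q in arm.mark_of("top",n)[:2]: print(n,q,world("top",*q["xy"],z=z,info=j))
a=im2[165:265,200:310];a=cv2.resize(a,None,fx=3.6,fy=3.6,interpolation=cv2.INTER_CUBIC)
b=cv2.resize(im[:, 120:520],(360,360));save(np.hstack([a,b]),"c5.png")
```

```text
t 11.92 pos [0.375  0.1949 0.114 ] slide [-2.58  0.45  6.4 ] rot [ 0.     0.002 -0.005] F [ 0.6 -0.  -0.1] w 0.0
[0.3058 0.184  0.2816]
module {'xy': [7.6, 309.4], 'confidence': 0.91} [ 0.5432 -0.1009  0.012 ]
module {'xy': [46.7, 225.9], 'confidence': 0.77} [ 0.4455 -0.0527  0.012 ]
drawer_floor {'xy': [247.4, 215.2], 'confidence': 0.57} [0.5093 0.2257 0.012 ]
drawer_pull {'xy': [251.5, 242.1], 'confidence': 0.93} [0.4178 0.2039 0.046 ]
module {'xy': [250.7, 220.5], 'confidence': 0.72} [0.4913 0.2139 0.012 ]
module {'xy': [325.8, 231.0], 'confidence': 0.57} [ 0.459  -0.0433  0.012 ]
```

View pics/c5.png

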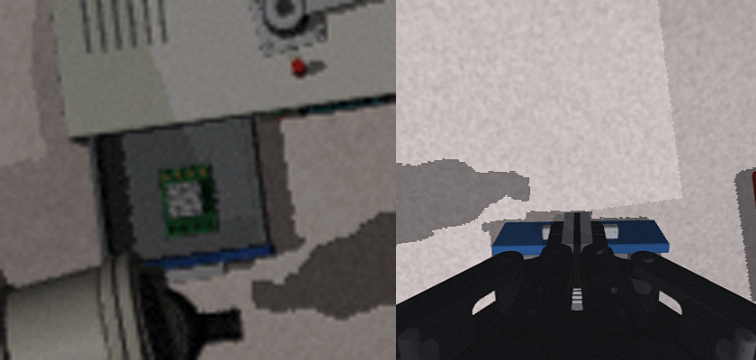

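Left half of the crop: the module lies flat in the drawer with the heatsink up, at (188,200). Next I'll lower the shut fingers in front of the pull and push.

Emit:
play_rows(commands=[{"slide":[0,0.4,3],"rotation":[0,0,0],"fingers":1},{"slide":[0,0.4,6],"rotation":[0,0,0],"fingers":1},{"slide":[0,0.4,9],"rotation":[0,0,0],"fingers":1},{"slide":[0,0.4,10.4],"rotation":[0,0,0],"fingers":1},{"slide":[-0.5,0.4,10.4],"rotation":[0,0,0],"fingers":1},{"slide":[-1.2,0.4,10.4],"rotation":[0,0,0],"fingers":1},{"slide":[-2,0.4,10.4],"rotation":[0,0,0],"fingers":1},{"slide":[-3,0.4,10.4],"rotation":[0,0,0],"fingers":1}])

```text
t: 12.98
eef_pos: [0.4052, 0.2032, 0.0105]
eef_rot: [[-0.99, -0.138, 0.002], [-0.138, 0.99, 0.001], [-0.002, 0.0, -1.0]]
wrist_force: [-0.4, -0.8, -0.5]
width: -0.0004
grip_force: 0.0
```

Emit:
play_rows(commands=[{"slide":[-0.7,0,0],"rotation":[0,0,0],"fingers":1},{"slide":[-1.4,0,0],"rotation":[0,0,0],"fingers":1},{"slide":[-2.1,0,0],"rotation":[0,0,0],"fingers":1},{"slide":[-2.8,0,0],"rotation":[0,0,0],"fingers":1},{"slide":[-3.5,0,0],"rotation":[0,0,0],"fingers":1},{"slide":[-4.2,0,0],"rotation":[0,0,0],"fingers":1},{"slide":[-4.9,0,0],"rotation":[0,0,0],"fingers":1},{"slide":[-5.6,0,0],"rotation":[0,0,0],"fingers":1}])

```text
t: 13.65
eef_pos: [0.4593, 0.2106, 0.0092]
eef_rot: [[-0.99, -0.138, -0.0], [-0.138, 0.99, 0.0], [0.0, 0.0, -1.0]]
wrist_force: [-2.5, 0.0, 0.1]
width: -0.0
grip_force: 0.9
```

Contact at about 2 N, so the drawer is moving. I'll keep pushing.

Emit:
play_rows(commands=[{"slide":[-0.7,0,0],"rotation":[0,0,0],"fingers":1},{"slide":[-1.4,0,0],"rotation":[0,0,0],"fingers":1},{"slide":[-2.1,0,0],"rotation":[0,0,0],"fingers":1},{"slide":[-2.8,0,0],"rotation":[0,0,0],"fingers":1},{"slide":[-3.5,0,0],"rotation":[0,0,0],"fingers":1},{"slide":[-4.2,0,0],"rotation":[0,0,0],"fingers":1},{"slide":[-4.8,0,0],"rotation":[0,0,0],"fingers":1},{"slide":[-5.3,0,0],"rotation":[0,0,0],"fingers":1}])

```text
t: 14.32
eef_pos: [0.5119, 0.2179, 0.0092]
eef_rot: [[-0.99, -0.138, 0.0], [-0.138, 0.99, 0.0], [-0.0, -0.0, -1.0]]
wrist_force: [-2.3, 1.3, -0.1]
width: -0.0
grip_force: 0.8
```

Emit:
play_rows(commands=[{"slide":[-0.2,0,0],"rotation":[0,0,0],"fingers":1},{"slide":[-0.4,0,0],"rotation":[0,0,0],"fingers":1},{"slide":[-0.6,0,0],"rotation":[0,0,0],"fingers":1},{"slide":[-0.8,0,0],"rotation":[0,0,0],"fingers":1},{"slide":[-0.9,0,0],"rotation":[0,0,0],"fingers":1},{"slide":[-1.0,0,0],"rotation":[0,0,0],"fingers":1},{"slide":[-1.1,0,0],"rotation":[0,0,0],"fingers":1},{"slide":[-1.1,0,0],"rotation":[0,0,0],"fingers":1}])

```text
t: 14.98
eef_pos: [0.5222, 0.2193, 0.0092]
eef_rot: [[-0.99, -0.138, 0.0], [-0.138, 0.99, -0.0], [-0.0, -0.0, -1.0]]
wrist_force: [-2.0, 0.1, -0.3]
width: 0.0
grip_force: 0.4
```

Emit:
play_rows(commands=[{"slide":[-0.1,0,0],"rotation":[0,0,0],"fingers":1},{"slide":[-0.2,0,0],"rotation":[0,0,0],"fingers":1},{"slide":[-0.3,0,0],"rotation":[0,0,0],"fingers":1},{"slide":[-0.35,0,0],"rotation":[0,0,0],"fingers":1},{"slide":[-0.4,0,0],"rotation":[0,0,0],"fingers":1},{"slide":[-0.45,0,0],"rotation":[0,0,0],"fingers":1},{"slide":[-0.5,0,0],"rotation":[0,0,0],"fingers":1},{"slide":[-0.5,0,0],"rotation":[0,0,0],"fingers":1}])

```text
t: 15.65
eef_pos: [0.5262, 0.2199, 0.0092]
eef_rot: [[-0.99, -0.138, -0.001], [-0.138, 0.99, -0.0], [0.001, 0.0, -1.0]]
wrist_force: [-5.8, 0.7, 2.4]
width: -0.0
grip_force: 2.6
```

Emit:
play_rows(commands=[{"slide":[-0.1,0,0],"rotation":[0,0,0],"fingers":1},{"slide":[-0.2,0,0],"rotation":[0,0,0],"fingers":1},{"slide":[-0.25,0,0],"rotation":[0,0,0],"fingers":1},{"slide":[-0.3,0,0],"rotation":[0,0,0],"fingers":1},{"slide":[-0.3,0,0],"rotation":[0,0,0],"fingers":1},{"slide":[-0.3,0,0],"rotation":[0,0,0],"fingers":1},{"slide":[-0.3,0,0],"rotation":[0,0,0],"fingers":1},{"slide":[-0.3,0,0],"rotation":[0,0,0],"fingers":1}])

```text
t: 16.32
eef_pos: [0.5262, 0.2199, 0.009]
eef_rot: [[-0.99, -0.138, -0.006], [-0.138, 0.99, -0.001], [0.006, -0.0, -1.0]]
wrist_force: [-16.5, -2.4, 10.7]
width: -0.0
grip_force: 8.7
```

The drawer is hard against its end: 16 N with no further motion, TCP 11 mm + 22 mm short of the case front as expected. I'll back off and rise.

Emit:
play_rows(commands=[{"slide":[1,0,0],"rotation":[0,0,0],"fingers":1},{"slide":[3,0,0],"rotation":[0,0,0],"fingers":1},{"slide":[5,0,0],"rotation":[0,0,0],"fingers":1},{"slide":[6,0,-2],"rotation":[0,0,0],"fingers":1},{"slide":[6,0,-6],"rotation":[0,0,0],"fingers":0.5},{"slide":[6,0,-10],"rotation":[0,0,-0.1],"fingers":0},{"slide":[6,0,-14],"rotation":[0,0,-0.2],"fingers":0},{"slide":[6,0,-18],"rotation":[0,0,-0.3],"fingers":0}])

```text
t: 16.98
eef_pos: [0.4705, 0.212, 0.1916]
eef_rot: [[-0.903, -0.429, 0.002], [-0.429, 0.903, 0.0], [-0.002, -0.001, -1.0]]
wrist_force: [1.8, 0.8, 0.1]
width: 0.0484
grip_force: 0.0
```

Run:
```python
from h import *
go([.68,.033,.21],195.5)
```

```text
t 16.98 pos [0.4705 0.212  0.1916] slide [-11.26 -25.15  -1.81] rot [-2.000e-03  1.000e-03 -1.398e+00] F [1.8 0.8 0.1] w 0.0484
```

Emit:
play_rows(commands=[{"slide":[-1,-2,-1.8],"rotation":[0,0,-0.12],"fingers":0},{"slide":[-2.5,-5.5,-1.8],"rotation":[0,0,-0.24],"fingers":0},{"slide":[-4,-9,-1.8],"rotation":[0,0,-0.36],"fingers":0},{"slide":[-5.5,-12.5,-1.8],"rotation":[0,0,-0.48],"fingers":0},{"slide":[-7,-16,-1.8],"rotation":[0,0,-0.6],"fingers":0},{"slide":[-8.5,-19.5,-1.8],"rotation":[0,0,-0.72],"fingers":0},{"slide":[-10,-22.5,-1.8],"rotation":[0,0,-0.84],"fingers":0},{"slide":[-11.3,-25.2,-1.8],"rotation":[0,0,-0.96],"fingers":0}])

```text
t: 17.65
eef_pos: [0.6816, 0.0298, 0.2071]
eef_rot: [[-0.167, -0.986, 0.001], [-0.986, 0.167, -0.001], [0.0, -0.001, -1.0]]
wrist_force: [-0.4, 0.8, -0.2]
width: 0.0857
grip_force: 0.0
```

Emit:
play_rows(commands=[{"slide":[0,0,0],"rotation":[0,0,-0.12],"fingers":0},{"slide":[0,0,0],"rotation":[0,0,-0.24],"fingers":0},{"slide":[0,0,0],"rotation":[0,0,-0.36],"fingers":0},{"slide":[0,0,0],"rotation":[0,0,-0.42],"fingers":0},{"slide":[0,0,0],"rotation":[0,0,-0.42],"fingers":0},{"slide":[0,0,0],"rotation":[0,0,-0.42],"fingers":0},{"slide":[0,0,0],"rotation":[0,0,-0.42],"fingers":0},{"slide":[0,0,0],"rotation":[0,0,-0.42],"fingers":0}])

```text
t: 18.32
eef_pos: [0.6799, 0.0319, 0.2073]
eef_rot: [[0.243, -0.97, 0.0], [-0.97, -0.243, -0.0], [0.0, -0.0, -1.0]]
wrist_force: [-0.4, -0.3, 1.5]
width: 0.0849
grip_force: 0.0
```

Run:
```python
from h import *
np.set_printoptions(precision=4,suppress=True)
go([.68,.033,.21],195.5)
i=arm.camera_info("wrist");im,d=arm.get_image("wrist");save(im,"w6.png")
for n,z in (("lever_roller",.124),("lever_pivot",.124)):
    for q in arm.mark_of("wrist",n)[:2]: print(n,q,world("wrist",*q["xy"],z=z,info=i))
h=cv2.cvtColor(im,cv2.COLOR_RGB2HSV)
m=((h[...,0]>5)&(h[...,0]<18)&(h[...,1]>150)&(h[...,2]>80)).astype(np.uint8)
n,l,st,c=cv2.connectedComponentsWithStats(m)
for k in range(1,n):
    if st[k,4]>40:
        ys,xs=np.nonzero(l==k);P=np.array([world("wrist",x,y,depth=d[y,x],info=i) for x,y in zip(xs,ys)]);T=P[P[:,2]>.139]
        print(st[k],c[k],np.median(P,0),len(T),T.mean(0) if len(T) else "",T.min(0) if len(T) else "",T.max(0) if len(T) else "")
j=arm.camera_info("top");arm.get_image("top")
for n,z in (("drawer_pull",.046),):
    for q in arm.mark_of("top",n)[:2]: print(n,q,world("top",*q["xy"],z=z,info=j))
```

```text
t 18.32 pos [0.6799 0.0319 0.2073] slide [-0.1  -0.04 -0.27] rot [-0.    -0.    -0.025] F [-0.4 -0.3  1.5] w 0.0849
lever_roller {'xy': [315.0, 198.5], 'confidence': 0.84} [0.6841 0.0351 0.124 ]
lever_pivot {'xy': [317.8, 284.6], 'confidence': 0.97} [0.6619 0.1141 0.124 ]
[303 188  27  28 436] [315.8372 202.0436] [0.6839 0.0312 0.1435] 426 [0.684  0.0318 0.1451] [ 0.6734 -0.037   0.1405] [0.697  0.0437 0.3751]
drawer_pull {'xy': [248.6, 206.6], 'confidence': 0.54} [0.5358 0.2172 0.046 ]
```

View pics/w6.png

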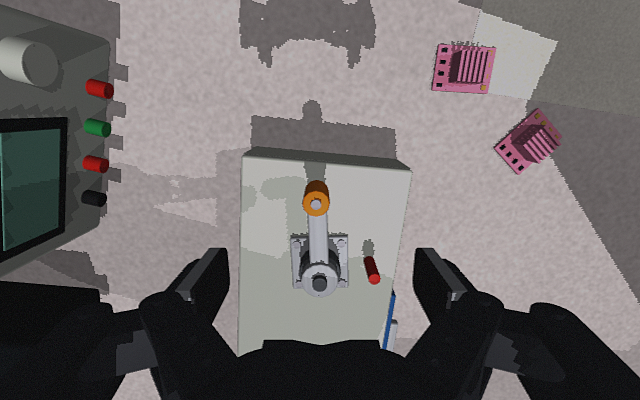

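The wrist view shows the orange roller top at (316,203), the hub at (319,282) and the red post at (373,270). The drawer's blue front lies flush at (390,310). Roller (0.684,0.0325) and pivot (0.662,0.114) are 84.5 mm apart, matching the given 85 mm. I'll descend and pinch.

Emit:
play_rows(commands=[{"slide":[0,-0.4,2],"rotation":[0,0,-0.02],"fingers":0},{"slide":[0,-0.4,5],"rotation":[0,0,-0.02],"fingers":0},{"slide":[0,-0.4,8],"rotation":[0,0,-0.02],"fingers":0},{"slide":[0,-0.4,10],"rotation":[0,0,-0.02],"fingers":0},{"slide":[0,-0.4,11],"rotation":[0,0,-0.02],"fingers":0},{"slide":[0,-0.4,11.6],"rotation":[0,0,-0.02],"fingers":0},{"slide":[0,-0.4,11.9],"rotation":[0,0,-0.02],"fingers":0},{"slide":[0,-0.4,11.9],"rotation":[0,0,-0.02],"fingers":0}])

```text
t: 19.23
eef_pos: [0.6841, 0.0328, 0.0887]
eef_rot: [[0.264, -0.964, 0.001], [-0.964, -0.264, -0.0], [0.0, -0.001, -1.0]]
wrist_force: [0.0, -0.5, 0.8]
width: 0.0851
grip_force: 0.0
```

Emit:
play_rows(commands=[{"slide":[0,0,0],"rotation":[0,0,0],"fingers":1},{"slide":[0,0,0],"rotation":[0,0,0],"fingers":1},{"slide":[0,0,0],"rotation":[0,0,0],"fingers":1},{"slide":[0,0,0],"rotation":[0,0,0],"fingers":1},{"slide":[0,0,0],"rotation":[0,0,0],"fingers":1},{"slide":[0,0,0],"rotation":[0,0,0],"fingers":1},{"slide":[0,0,0],"rotation":[0,0,0],"fingers":1},{"slide":[0,0,0],"rotation":[0,0,0],"fingers":1}])

```text
t: 19.9
eef_pos: [0.684, 0.0329, 0.0887]
eef_rot: [[0.264, -0.964, 0.001], [-0.964, -0.264, -0.0], [0.0, -0.001, -1.0]]
wrist_force: [0.1, -0.8, 5.5]
width: 0.0205
grip_force: 58.6
```

```bash
cat > arc.py <<'E'
from h import *
import sys
# rows (slide cm, tool-z turn) carrying the TCP about the pivot by given clockwise angles
P=np.array([.6619,.1141]);o=arm.get_obs();R=np.array(o["eef_rot"]);p=np.array(o["eef_pos"])
r=p[:2]-P;print("radius",np.hypot(*r),"angle",np.degrees(np.arctan2(r[1],r[0])),"yaw",np.degrees(np.arctan2(R[1,1],R[0,1])),"pos",np.round(p,4),"F",np.round(o["wrist_force"],1),o["width"])
for a in np.arange(1,9)*float(sys.argv[1]):
    c,s=np.cos(-a),np.sin(-a);q=P+np.array([[c,-s],[s,c]])@r
    print(np.round(100*R.T@np.r_[q-p[:2],0],2),round(a,3))
E
python3 arc.py 0.05
```

```text
radius 0.08417943211372407 angle -74.78117667144565 yaw -164.6777550455814 pos [0.684  0.0329 0.0887] F [ 0.1 -0.8  5.5] 0.020450198742784875
[-0.01  0.42 -0.  ] 0.05
[-0.04  0.84 -0.  ] 0.1
[-0.1   1.26 -0.  ] 0.15
[-0.17  1.67 -0.  ] 0.2
[-0.27  2.08 -0.  ] 0.25
[-0.38  2.49 -0.  ] 0.3
[-0.52  2.89 -0.  ] 0.35
[-0.67  3.28 -0.  ] 0.4
```

The roller is gripped, with a width of 20.5 mm at 59 N. I'll swing it along the arc, turning the tool with it.

Emit:
play_rows(commands=[{"slide":[0,0.42,0],"rotation":[0,0,0.05],"fingers":1},{"slide":[-0.04,0.84,0],"rotation":[0,0,0.1],"fingers":1},{"slide":[-0.1,1.26,0],"rotation":[0,0,0.15],"fingers":1},{"slide":[-0.17,1.67,0],"rotation":[0,0,0.2],"fingers":1},{"slide":[-0.27,2.08,0],"rotation":[0,0,0.25],"fingers":1},{"slide":[-0.38,2.49,0],"rotation":[0,0,0.3],"fingers":1},{"slide":[-0.52,2.89,0],"rotation":[0,0,0.35],"fingers":1},{"slide":[-0.67,3.28,0],"rotation":[0,0,0.4],"fingers":1}])

```text
t: 20.57
eef_pos: [0.6504, 0.0301, 0.0888]
eef_rot: [[-0.135, -0.991, 0.001], [-0.991, 0.135, -0.001], [0.001, -0.001, -1.0]]
wrist_force: [-0.2, -2.2, 5.0]
width: 0.0204
grip_force: 58.5
```

Emit:
play_rows(commands=[{"slide":[0,0.42,0],"rotation":[0,0,0.05],"fingers":1},{"slide":[-0.04,0.84,0],"rotation":[0,0,0.1],"fingers":1},{"slide":[-0.1,1.26,0],"rotation":[0,0,0.15],"fingers":1},{"slide":[-0.17,1.67,0],"rotation":[0,0,0.2],"fingers":1},{"slide":[-0.27,2.08,0],"rotation":[0,0,0.25],"fingers":1},{"slide":[-0.38,2.49,0],"rotation":[0,0,0.3],"fingers":1},{"slide":[-0.52,2.89,0],"rotation":[0,0,0.35],"fingers":1},{"slide":[-0.67,3.28,0],"rotation":[0,0,0.4],"fingers":1}])

```text
t: 21.23
eef_pos: [0.6181, 0.0405, 0.0887]
eef_rot: [[-0.51, -0.86, -0.0], [-0.86, 0.51, -0.002], [0.002, -0.001, -1.0]]
wrist_force: [-3.4, -6.2, 6.6]
width: 0.0204
grip_force: 58.7
```

```bash
python3 arc.py 0.05|head -1
```

```text
radius 0.08566073845249608 angle -120.72925636073275 yaw 149.32863429485474 pos [0.6181 0.0405 0.0887] F [-3.4 -6.2  6.6] 0.020440535887485685
```

Emit:
play_rows(commands=[{"slide":[0,0.42,0],"rotation":[0,0,0.05],"fingers":1},{"slide":[-0.04,0.84,0],"rotation":[0,0,0.1],"fingers":1},{"slide":[-0.1,1.26,0],"rotation":[0,0,0.15],"fingers":1},{"slide":[-0.17,1.67,0],"rotation":[0,0,0.2],"fingers":1},{"slide":[-0.27,2.08,0],"rotation":[0,0,0.25],"fingers":1},{"slide":[-0.38,2.49,0],"rotation":[0,0,0.3],"fingers":1},{"slide":[-0.52,2.89,0],"rotation":[0,0,0.35],"fingers":1},{"slide":[-0.67,3.28,0],"rotation":[0,0,0.4],"fingers":1}])

```text
t: 21.9
eef_pos: [0.5921, 0.0627, 0.0887]
eef_rot: [[-0.805, -0.594, -0.002], [-0.594, 0.805, -0.003], [0.004, -0.001, -1.0]]
wrist_force: [-9.1, -8.6, 10.0]
width: 0.0205
grip_force: 59.1
```

```bash
python3 arc.py 0.02
```

```text
radius 0.08667509696583217 angle -143.61303554405197 yaw 126.40755539355565 pos [0.5921 0.0627 0.0887] F [-9.1 -8.6 10. ] 0.020491698525166826
[-0.    0.17 -0.  ] 0.02
[-0.01  0.35 -0.  ] 0.04
[-0.02  0.52 -0.  ] 0.06
[-0.03  0.69 -0.  ] 0.08
[-0.04  0.87 -0.  ] 0.1
[-0.06  1.04 -0.  ] 0.12
[-0.09  1.21 -0.  ] 0.14
[-0.11  1.38 -0.  ] 0.16
```

Emit:
play_rows(commands=[{"slide":[0.1,0.17,0],"rotation":[0,0,0.02],"fingers":1},{"slide":[0.2,0.35,0],"rotation":[0,0,0.04],"fingers":1},{"slide":[0.2,0.5,0],"rotation":[0,0,0.06],"fingers":1},{"slide":[0.2,0.65,0],"rotation":[0,0,0.08],"fingers":1},{"slide":[0.2,0.8,0],"rotation":[0,0,0.1],"fingers":1},{"slide":[0.2,0.9,0],"rotation":[0,0,0.1],"fingers":1},{"slide":[0.2,0.9,0],"rotation":[0,0,0.1],"fingers":1},{"slide":[0.2,0.9,0],"rotation":[0,0,0.1],"fingers":1}])

```text
t: 22.57
eef_pos: [0.5871, 0.0699, 0.0887]
eef_rot: [[-0.859, -0.513, 0.001], [-0.513, 0.859, -0.001], [-0.0, -0.001, -1.0]]
wrist_force: [-0.8, -2.4, 5.8]
width: 0.0203
grip_force: 58.7
```

```bash
python3 arc.py 0.02|head -1
```

```text
radius 0.08693806448462502 angle -149.40897836971146 yaw 120.83476001562455 pos [0.5871 0.0699 0.0887] F [-0.8 -2.4  5.8] 0.020283370795777148
```

Emit:
play_rows(commands=[{"slide":[0,0.1,0],"rotation":[0,0,0],"fingers":1},{"slide":[0,0.2,0],"rotation":[0,0,0],"fingers":1},{"slide":[0,0.3,0],"rotation":[0,0,0],"fingers":1},{"slide":[0,0.4,0],"rotation":[0,0,0],"fingers":1},{"slide":[0,0.4,0],"rotation":[0,0,0],"fingers":1},{"slide":[0,0.4,0],"rotation":[0,0,0],"fingers":1},{"slide":[0,0.4,0],"rotation":[0,0,0],"fingers":1},{"slide":[0,0.4,0],"rotation":[0,0,0],"fingers":1}])

```text
t: 23.23
eef_pos: [0.5862, 0.0713, 0.0888]
eef_rot: [[-0.86, -0.511, 0.003], [-0.511, 0.86, -0.004], [-0.0, -0.005, -1.0]]
wrist_force: [3.6, -11.8, 4.4]
width: 0.0203
grip_force: 58.7
```

```bash
python3 arc.py 0.02|head -1
python3 - <<'E'
from h import *
i=arm.camera_info("wrist");im,d=arm.get_image("wrist")
im2,d2=arm.get_image("scene")
a=cv2.resize(im2[160:260,310:450],None,fx=2.8,fy=2.8,interpolation=cv2.INTER_CUBIC)
b=cv2.resize(im[150:400,150:500],(392,280));save(np.hstack([a,b]),"c7.png")
E
```

```text
radius 0.08694243172189899 angle -150.52156499948902 yaw 120.70795255756677 pos [0.5862 0.0713 0.0888] F [  3.6 -11.8   4.4] 0.02029765057582211
```

View pics/c7.png

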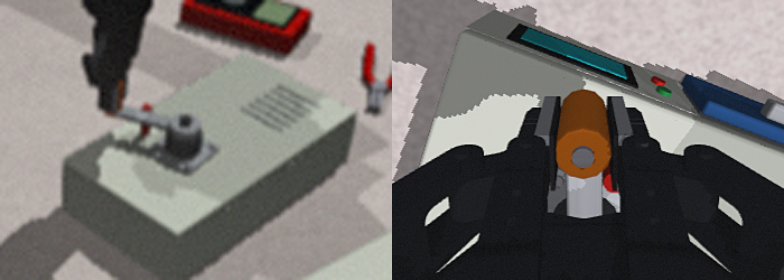

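The wrist half of the crop shows the roller pinched, with the arm against the red post at (608,183). The drawer is shut. The force rose to 12 N tangentially, so I'll confirm with 2 mm more.

Emit:
play_rows(commands=[{"slide":[0,0.1,0],"rotation":[0,0,0],"fingers":1},{"slide":[0,0.2,0],"rotation":[0,0,0],"fingers":1},{"slide":[0,0.2,0],"rotation":[0,0,0],"fingers":1},{"slide":[0,0.2,0],"rotation":[0,0,0],"fingers":1},{"slide":[0,0.2,0],"rotation":[0,0,0],"fingers":1},{"slide":[0,0.2,0],"rotation":[0,0,0],"fingers":1},{"slide":[0,0.2,0],"rotation":[0,0,0],"fingers":1},{"slide":[0,0.2,0],"rotation":[0,0,0],"fingers":1}])

```text
t: 24.0
eef_pos: [0.586, 0.0716, 0.0888]
eef_rot: [[-0.86, -0.51, 0.004], [-0.51, 0.86, -0.006], [-0.0, -0.007, -1.0]]
wrist_force: [7.1, -18.0, 0.8]
width: 0.0204
grip_force: 58.8
```

```bash
python3 arc.py 0.02|head -1
python3 - <<'E'
from h import *
i=arm.camera_info("top");im,d=arm.get_image("top")
for n,z in (("drawer_pull",.046),("lever_pivot",.124)):
    for q in arm.mark_of("top",n)[:2]: print(n,q,world("top",*q["xy"],z=z,info=i))
E
```

```text
radius 0.086946030677267 angle -150.74714431254043 yaw 120.63832769735339 pos [0.586  0.0716 0.0888] F [  7.1 -18.    0.8] 0.020413651022275093
drawer_pull {'xy': [246.4, 207.4], 'confidence': 0.64} [0.53304561 0.22442306 0.046     ]
```

The lever is on its stop: the force reached 19 N with only 0.3 mm of motion, still gripped. Handing in.

```bash
python3 -c "
from cell import arm
print(arm.job_done())"
```

```text
the job is handed in; nothing more can be done
None
```

Handed in at about 24 s: the green module lies flat in the drawer with its heatsink up, the drawer is pushed against its hard end, and the lever is still gripped and held against its stop.

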